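# Pour drainage stones from the spouted carton

## Task

Put the drainage stones into the terracotta pot: pull the metal spout of the green carton fully out by its red bead while the carton stands on the table, then pick the carton up, tilt it over the pot until all three stones have rolled out into it, and stand the carton upright on the table again. Leave the pot and the blue carton where they stand.

Things in the scene. Friction and masses are not known exactly. Their poses are not given: they have to be found in the camera images.
- carton: Green carton, cream bands, 100 (its x) x 58 (its y) x 110 mm high, 0.4 kg. Origin: centre of underside. The spout is in its -x face, turned to the robot within 25 deg. Grip it from above across the 58 mm, near the top. Tilt its top towards its -x to pour: with the spout out, stones leave from about 25 deg and all by 50 deg. Spout out: lip 86 mm ahead (-x) of the origin, 51 mm up; bead reaches to 115 mm.
- spout (a joint): Folding aluminium spout, 48 mm wide, plate 40 mm long. 0 = folded flush, 1.2 rad = fully out at its stop. Hinge line along the carton's y, 48.5 mm ahead (-x) of the carton's origin, 36 mm above its underside; the plate swings out and down to the carton's -x. Light friction (0.5 N at the bead) holds it where it is left.
- spout_bead (a point): Centre of the red bead, 16 mm across, by which the spout is pulled; it turns freely in a grip. Folded: 66.5 mm ahead (-x) of the carton's origin, 16.5 mm off the face, 92 mm up, i.e. 18 mm ahead of and 56 mm above the hinge line; it swings with the spout to end 59 mm ahead of and 4 mm above the hinge line.
- pot: Terracotta flower pot, loose, empty, 0.75 kg, 90 mm high, 154 mm across the rim (142 mm inside the rim), 104 mm across the foot, walls 6 mm, inner floor 8 mm up. Origin: centre of its underside; z up.
- stone0_center (a point): A round terracotta-coloured drainage stone, 18 mm across, 10 g, one of three that start loose inside the green carton on its inner floor (they cannot be seen while the carton is shut); the point is its centre.
- stone1_center (a point): A round terracotta-coloured drainage stone, 18 mm across, 10 g, one of three that start loose inside the green carton on its inner floor (they cannot be seen while the carton is shut); the point is its centre.
- stone2_center (a point): A round terracotta-coloured drainage stone, 18 mm across, 10 g, one of three that start loose inside the green carton on its inner floor (they cannot be seen while the carton is shut); the point is its centre.
- blue_carton: Blue closed carton with cream bands, of the same size as the green one (100 by 58 by 110 mm) but without a spout; a bystander. Origin: centre of its underside.
There are look-alikes about, which are no part of the job. What is shaped like the carton but purple is not meant.

How it is judged:
On the way, in this order (a step that is already met when the one before it is completed fails the run):
1. the spout is out (1.0 rad or more) while the carton stands on the table (value of joint spout above 1 rad and height (world z) of carton below 0.012 m and angle between carton's own z axis and vertical below 0.17 rad), for 0.2 s.
2. the carton, off the table, is tilted (by 0.2 rad or more) with its spout over the pot (angle between carton's own z axis and vertical above 0.2 rad and height (world z) of carton above 0.05 m and horizontal distance between spout_bead and pot below 0.12 m), for 0.1 s.
3. all three stones are in the pot (horizontal distance between each of stone0_center, stone1_center, stone2_center and pot below 0.075 m and z of stone0_center in the frame of pot between 0 and 0.075 m and z of stone1_center in the frame of pot between 0 and 0.075 m and z of stone2_center in the frame of pot between 0 and 0.075 m), for 0.2 s.
At the end, for the whole second after the job is handed in: All three stones lie inside the pot (within 75 mm of its axis and below its rim), the green carton is released, at rest and upright on the table (within 10 degrees, underside within 12 mm of the table), and the pot stands upright within 40 mm and the blue carton within 30 mm of where they started (all of step 3 and height (world z) of each of carton, pot below 0.012 m and angle between each of carton, pot's own z axis and vertical below 0.17 rad and linear speed of carton below 0.02 m/s and distance of pot from where it was at the start of the episode below 0.04 m and distance of blue_carton from where it was at the start of the episode below 0.03 m); the robot touches nothing.
It fails at once if the blue carton is moved by more than 30 mm or tipped (distance of blue_carton from where it was at the start of the episode above 0.03 m or angle between blue_carton's own z axis and vertical above 0.35 rad).
It fails at once if the pot is tipped over (angle between pot's own z axis and vertical above 0.5 rad).
It also fails if it takes over 64 s, if anything falls off the work surface, if the arm or the gripper's body presses on something with over 40 N, if the wrist force passes 120 N, or if a joint passes its speed limit or range.

## Robot

A 7-joint arm with a two-finger parallel gripper is mounted at the origin on the work surface. World frame = base frame: x ahead of the robot, y to its left, z up, the work surface at z = 0. Lengths are in m, angles in rad, forces in N, time in s.
With the tool pointing down it reaches from about 0.4 to 0.85 m from the base axis. Payload 10.4 kg.
Tool frame: the origin (TCP) lies where the fingers leave the gripper's body, on its centre line; the fingertips stand 70 mm ahead of it and the grasp point (between the pads) lies r.grip_depth ahead of it (r.grip_depth is the distance from the TCP to the grasp point, in m); z points along the fingers, y is the direction in which the jaws open and shut (so a half turn about z gives the same grasp; the last joint's range is limited). The gripper opens to 87 mm and grips with 3 to 60 N. Pads are 19 mm wide; open, the fingers measure 117 mm over their backs; the gripper's body (75 mm by 190 mm) begins 51 mm behind the grasp point.
Start: joints at [-1.192, 0.332, -0.065, 1.46, 0.022, 1.35, -0.088], TCP at [0.244, 0.575, 0.292] pointing down, gripper open.
Joint ranges: [-2.6, 2.6], [-0.5, 2.12], [-1.47, 1.34], [0.16, 2.42], [-1.27, 4.41], [0.06, 2.06], [-2.6, 2.6]. Speed limits (rad/s): [2.22, 2.22, 2.79, 2.79, 3.14, 3.14, 3.14].

## Interface

Orientations are given as a unit quaternion [x, y, z, w].
In Python, from bench import monitor, viewer, workorder, nets, r gives the robot as it stands.
- The arm moves only by the tool drive_tool, never from a script. Its argument "plan" is a list of rows, each an object of numbers: "rx", "ry", "rz": the turn, a rotation vector about the tool's x, y, z in units of 360 degrees (1.0 is 360 degrees); "x", "y", "z": the shift along the tool's x, y, z in units of 1000 mm (1.0 is 1000 mm); "fingers": the opening, from 0 (shut) to 1 (fully open). In form: [{"rx": .., "ry": .., "rz": .., "x": .., "y": .., "z": .., "fingers": ..}, ...]. A call has 1 to 12 rows; each row is the pose to reach, as a shift and turn from the pose commanded when the call began, along the tool's axes at that moment, turning the shorter way round; what a row does not reach only later rows make up. A row lasts 1/8 s, in which the tool goes at most 62.5 mm and 10.7 degrees, less where a joint would pass 70% of its speed; a pose out of reach is approached as far as the arm can. A call with a number of a shift or a turn outside -1 to 1 is refused whole. A call with a gripper value outside its range is refused whole. The fingers move at their own pace and stop on an object; "squeeze" is the grip in N (left out, the last holds). Time passes only in rows, so rows that repeat a pose let the fingers close. It gives the time, the measured TCP pose, the force and the opening at its end, in the units of the state.
- monitor.read_state(): the state, without advancing time (a new reading comes with each control period).
- viewer.camera(name): name is "scene" or "side" or "wrist"; returns a dict with "color" (384x512x3 uint8, red, green, blue), "depth" (384x512 float32, m along the optical axis (not along the pixel's ray), 0 where there is no reading), "camera_matrix" (3x3 intrinsics, pixels), "D" ([k1, k2, p1, p2, k3] as OpenCV has them; the pictures are not rectified), "xyz" and "rotation" of the camera in the world. Camera axes: x right, y down, z forward; pixel columns grow to the right and rows downward; lengths in m; the calibration is good to about 2 mm. A picture is of the moment at which its call begins.
- workorder.close_job(): hands the job in, once; it reports no verdict.
Trained networks look in the newest picture that a camera, given by its name, has taken for a name from the list of things; names that differ only in an ending like _2 or _b are one class to them, and where a whole thing is asked for, a point or a joint stands for the part that bears it (a point fixed in the world has none). Each returns a list of dicts, best first, with "confidence" (0 to 1); they miss things now and then, are a little off and sometimes report something else, mostly with a low value. They report only what shows in the picture. A call takes as long as a camera call. They do not tell look-alikes from the thing itself.
- nets.find_in(label, camera): "centre" ([x, y, z] in m, in world coordinates, good to about 4 mm: the middle of the surface that is visible of it).
- nets.regions_of(label, camera): "region" (384x512 bool, what is visible of it).
The state is a dict: "time": time; "joint_positions": joint angles; "joint_vel": joint speeds; "joint_torque": joint torques, N m; "ee_pos": TCP position; "eef_rot": TCP orientation; "ft_force": force on the tool from outside, world axes, zero at the start; "torque": the same for the moment, N m; "width": finger opening in m.
Only numpy, scipy, OpenCV 4.12 (cv2) and the standard library are available. Lean on these libraries where they do the work, as an engineer would, in place of code of your own. Each camera call takes 0.05 s, during which the arm holds its last target.

## Working session

There is one attempt and no reset: what is moved stays moved. The work goes in short steps, Python scripts to look and compute and a tool call to move; the robot and the scene stay as the last step left them, time stands still between calls to the robot, and variables do not carry over. Pictures are saved under pics/ and viewed, and the job is handed in when it is done.

Besides the shell and the picture viewer there is one more tool, called after "Request:" by a JSON object that holds its "name" and its "arguments", one argument or row to a line. drive_tool: Moves the arm, as the interface text tells. Its arguments: {"type":"object","properties":{"plan":{"type":"array","items":{"type":"object","properties":{"rx":{"type":"number","minimum":-1,"maximum":1},"ry":{"type":"number","minimum":-1,"maximum":1},"rz":{"type":"number","minimum":-1,"maximum":1},"x":{"type":"number","minimum":-1,"maximum":1},"y":{"type":"number","minimum":-1,"maximum":1},"z":{"type":"number","minimum":-1,"maximum":1},"fingers":{"type":"number"}}}},"squeeze":{"type":"number"}},"required":["plan"]}

```bash
ls; mkdir -p pics; cat > look.py <<'E'
import sys,cv2,numpy as np
from bench import monitor, viewer, workorder, nets, r
def snap(cam,tag):
    d=viewer.camera(cam); cv2.imwrite(f'pics/{tag}.png',d['color'][:,:,::-1]); return d
E
python3 - <<'E'
from look import *
np.set_printoptions(precision=4,suppress=True)
s=monitor.read_state();print({k:np.round(v,3) for k,v in s.items()},r.grip_depth)
for c in ['scene','side']:
    d=snap(c,c+'0');print(c,d['xyz'],d['rotation'],d['camera_matrix'],d['D'])
    for l in ['carton','spout_bead','pot','blue_carton']:
        for q in nets.find_in(l,c):print(c,l,np.round(q['centre'],3),round(q['confidence'],2))
E
```

```text
pics
{'time': np.float64(0.0), 'joint_positions': array([-1.192,  0.333, -0.065,  1.461,  0.022,  1.35 , -0.088]), 'joint_vel': array([-0.001,  0.001, -0.   , -0.   , -0.   ,  0.001,  0.   ]), 'joint_torque': array([ -0.   , -62.324,   0.024, -38.991,  -0.061,   0.04 ,   0.   ]), 'ee_pos': array([0.244, 0.575, 0.291]), 'eef_rot': array([ 0.2  ,  0.98 , -0.001, -0.   ]), 'ft_force': array([-0.164, -0.093,  0.476]), 'torque': array([-0.013, -0.003,  0.014]), 'width': np.float64(0.087)} 0.051
scene [1.0536 0.0855 0.7704] [ 0.6403  0.6882 -0.2564 -0.2253] [[419.0843   0.     251.4358]
 [  0.     419.0843 194.5566]
 [  0.       0.       1.    ]] [-0.13  0.    0.    0.    0.  ]
scene carton [0.665 0.1   0.109] 0.72
scene carton [ 0.367 -0.09   0.107] 0.71
scene spout_bead [ 0.374 -0.088  0.061] 0.77
scene spout_bead [0.635 0.159 0.095] 0.48
scene pot [ 0.531 -0.239  0.058] 0.56
scene blue_carton [0.568 0.22  0.11 ] 0.75
side [ 0.1461 -0.5151  0.8674] [ 0.9019 -0.2617  0.0994 -0.329 ] [[423.8988   0.     257.5306]
 [  0.     423.8988 191.7672]
 [  0.       0.       1.    ]] [0.0094 0.     0.     0.     0.    ]
side carton [ 0.528 -0.041  0.092] 0.91
side carton [ 0.319 -0.118  0.104] 0.88
side carton [0.637 0.083 0.092] 0.85
side pot [ 0.576 -0.213  0.05 ] 0.88
side blue_carton [0.53  0.205 0.086] 0.68
```

View pics/scene0.png

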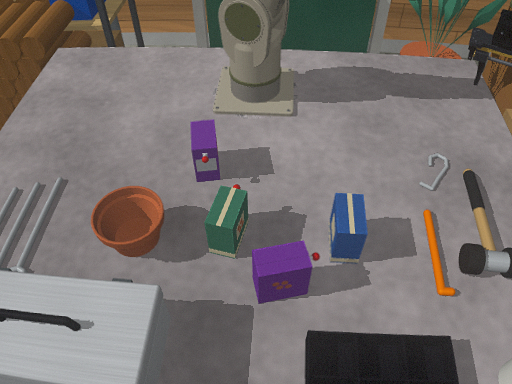

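View pics/side0.png

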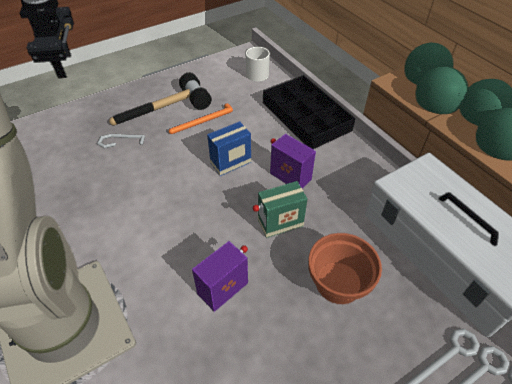

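The scene picture shows the green carton at (228,222) with its bead at (237,188), the pot at (130,220), blue at (348,226), and purple look-alikes at (205,150) and (281,271). In the side view the green carton is at (282,208), bead (256,208).

```bash
cat >> look.py <<'E'
from scipy.spatial.transform import Rotation as R
from scipy.optimize import least_squares
def cloud(d):
    h,w=d['depth'].shape
    u,v=np.meshgrid(np.arange(w),np.arange(h))
    p=np.stack([u,v],-1).reshape(-1,1,2).astype(np.float64)
    n=cv2.undistortPoints(p,d['camera_matrix'],np.array(d['D'])).reshape(h,w,2)
    z=d['depth'].astype(float)
    c=np.dstack([n[...,0]*z,n[...,1]*z,z])
    rot=np.array(d['rotation']); 
    M=R.from_quat(rot).as_matrix() if rot.size==4 else rot
    return c@M.T+np.array(d['xyz'])
def masks(d):
    hsv=cv2.cvtColor(d['color'],cv2.COLOR_RGB2HSV); H,S,V=[hsv[...,i] for i in range(3)]
    return dict(green=(H>60)&(H<90)&(S>90), blue=(H>100)&(H<122)&(S>120), red=((H<5)|(H>174))&(S>170), terra=(H>=5)&(H<14)&(S>110))
E
python3 - <<'E'
from look import *
np.set_printoptions(precision=4,suppress=True)
for c in ['scene','side']:
    d=snap(c,c+'1');P=cloud(d);m=masks(d);ok=d['depth']>0
    inb=(P[...,0]>.3)&(P[...,0]<.85)&(abs(P[...,1])<.4)&ok
    for k in ['green','blue']:
        mm=cv2.morphologyEx((m[k]&inb).astype(np.uint8),cv2.MORPH_CLOSE,np.ones((7,7)))>0
        q=P[mm&inb]; t=q[(q[:,2]>.1)&(q[:,2]<.125)]
        rc=cv2.minAreaRect((t[:,:2]*1000).astype(np.float32)); print(c,k,len(t),rc,np.median(t[:,2]))
    q=P[m['red']&inb]
    n,l,st,ce=cv2.connectedComponentsWithStats((m['red']&inb).astype(np.uint8))
    for i in range(1,n):
        if st[i,4]>8: print('red',st[i],P[l==i].mean(0))
    q=P[m['terra']&inb];t=q[(q[:,2]>.084)&(q[:,2]<.096)&(q[:,1]<-.1)]
    f=least_squares(lambda a:np.hypot(t[:,0]-a[0],t[:,1]-a[1])-a[2],[.55,-.22,.075],loss='soft_l1',f_scale=.002)
    print('pot',f.x,len(t),np.abs(f.fun).mean())
E
```

```text
scene green 1217 ((538.2044677734375, -18.786972045898438), (58.78584289550781, 101.46235656738281), 78.70294189453125) 0.11047409350039294
scene blue 1276 ((537.72412109375, 229.2541046142578), (59.22236633300781, 102.90444946289062), 89.34754943847656) 0.1098131417962816
red [202 157   6   5  25] [ 0.3947 -0.0858  0.0969]
red [233 185   7   4  18] [ 0.4737 -0.0059  0.0988]
red [313 253   6   7  32] [0.6352 0.16   0.0977]
pot [ 0.5553 -0.2258  0.0733] 702 0.0014989052886613759
side green 916 ((536.6168823242188, -18.70001983642578), (59.48414993286133, 100.02999114990234), 78.42610931396484) 0.11155384868525309
side blue 663 ((536.5740356445312, 229.51287841796875), (60.71569061279297, 101.08045196533203), 89.73053741455078) 0.1115584247812268
red [271 139   4   4  12] [0.6294 0.1592 0.0988]
red [253 205   6   6  27] [ 0.4711 -0.007   0.0963]
red [241 246   6   6  24] [ 0.3906 -0.0881  0.099 ]
pot [ 0.5524 -0.2267  0.073 ] 724 0.0014919698719935565
```

```bash
python3 - <<'E'
from look import *
np.set_printoptions(precision=4,suppress=True)
for c in ['scene','side']:
    d=snap(c,c+'1');P=cloud(d);ok=d['depth']>0
    hsv=cv2.cvtColor(d['color'],cv2.COLOR_RGB2HSV)
    m=(hsv[...,0]>128)&(hsv[...,0]<150)&(hsv[...,1]>90)&ok&(P[...,2]>.1)&(P[...,2]<.125)
    n,l,st,ce=cv2.connectedComponentsWithStats(m.astype(np.uint8))
    for i in range(1,n):
        if st[i,4]>100:
            t=P[l==i];rc=cv2.minAreaRect((t[:,:2]*1000).astype(np.float32));print(c,rc,cv2.boxPoints(rc).round(0).tolist())
E
```

```text
scene ((326.9730224609375, -98.95398712158203), (100.99284362792969, 57.73478698730469), 11.411261558532715) [[272.0, -81.0], [283.0, -137.0], [382.0, -117.0], [371.0, -61.0]]
scene ((651.0111083984375, 96.48155975341797), (60.56242752075195, 100.54446411132812), 15.830915451049805) [[608.0, 137.0], [636.0, 40.0], [694.0, 56.0], [666.0, 153.0]]
side ((650.645263671875, 96.4771499633789), (63.43097686767578, 100.6678466796875), 16.761817932128906) [[606.0, 136.0], [635.0, 39.0], [696.0, 57.0], [666.0, 154.0]]
side ((325.76751708984375, -98.08521270751953), (100.8788070678711, 59.90835189819336), 11.310542106628418) [[270.0, -79.0], [282.0, -137.0], [381.0, -118.0], [369.0, -59.0]]
```

```bash
python3 - <<'E'
from look import *
for c in ['scene','side']:
    d=viewer.camera(c);P=cloud(d);P=P[d['depth']>0]
    for y0 in np.arange(-.45,.3,.05):
        print(c,round(y0,2),[int(1000*np.percentile(q,98)) if len(q:=P[(P[:,0]>=x0)&(P[:,0]<x0+.05)&(P[:,1]>=y0)&(P[:,1]<y0+.05),2])>5 else -1 for x0 in np.arange(.3,.9,.05)])
print(dir(r))
E
```

```text
scene -0.45 [3, 4, 4, 3, 4, 4, 3, 11, 135, 134, -1, -1, -1]
scene -0.4 [3, 4, 4, 3, 3, 3, 4, 3, 134, 135, 163, 134, 95]
scene -0.35 [4, 4, 4, -1, 90, 88, 3, 2, 135, 135, 163, 134, 134]
scene -0.3 [4, 4, 3, 92, 90, 91, 91, 3, 135, 134, 163, 134, 134]
scene -0.25 [4, 3, 3, 91, 46, 11, 91, 3, 134, 135, 162, 134, 134]
scene -0.2 [4, 3, 3, 91, 91, 91, 90, 3, 134, 134, 134, 134, 134]
scene -0.15 [113, 112, 3, 3, 3, 3, 3, 3, 134, 134, 134, 134, 134]
scene -0.1 [113, 111, 4, 3, 3, 110, 3, 3, 3, 2, 3, 3, -1]
scene -0.05 [3, 3, -1, 112, 113, 112, 2, 3, 2, 2, 2, 2, -1]
scene -0.0 [3, 3, 3, 111, 111, 110, 110, 110, 2, 2, 2, 1, -1]
scene 0.05 [3, 3, 3, 2, 3, 2, 112, 111, 2, 2, 2, -1, -1]
scene 0.1 [3, 3, 3, 3, 2, -1, 112, 111, 2, 40, 44, -1, -1]
scene 0.15 [3, 3, 2, 2, 77, 95, 99, 99, 2, 51, 50, 54, -1]
scene 0.2 [3, 3, 2, 112, 112, 111, 2, 2, 2, 50, 45, -1, -1]
scene 0.25 [3, 3, 2, 110, 111, 110, 2, 2, 2, 50, 43, -1, -1]
side -0.45 [-1, -1, 4, 3, 3, 3, 3, 14, 133, 135, 135, -1, -1]
side -0.4 [-1, 3, 3, 3, 3, 3, 3, 3, 134, 136, 162, 135, -1]
side -0.35 [3, 3, 3, 4, 79, 85, 4, 4, 134, 136, 164, 13
[... 426 characters left out ...]
7, 4, 4, 5, 5, 54]
side 0.05 [4, 5, 5, 5, 5, 5, 113, 114, 5, 5, 4, 5, 54]
side 0.1 [4, 4, 5, 5, 5, 5, 114, 114, 3, 46, 43, 45, 53]
side 0.15 [5, 4, 4, 5, 60, 77, 100, -1, -1, 53, 52, 52, 53]
side 0.2 [5, 4, 4, 113, 114, 114, 5, 5, 4, 52, 46, 45, 54]
side 0.25 [5, 5, 5, 112, 113, 114, 5, 5, 5, 52, 46, 8, 54]
['PlanningError', '__class__', '__delattr__', '__dict__', '__dir__', '__doc__', '__eq__', '__format__', '__ge__', '__getattribute__', '__getstate__', '__gt__', '__hash__', '__init__', '__init_subclass__', '__le__', '__lt__', '__module__', '__ne__', '__new__', '__reduce__', '__reduce_ex__', '__repr__', '__setattr__', '__sizeof__', '__str__', '__subclasshook__', '__weakref__', 'grip_depth']
```

```bash
cat > plan.py <<'E'
from look import *
PSI=np.radians(-11.4); C0=np.array([.5374,-.0187])
def toolR(yaw,tilt=0):
    # tool z down, tool y along +-carton y, carton yaw; tilt top toward carton -x
    b=R.from_euler('z',yaw)*R.from_euler('y',-tilt)*R.from_matrix(np.array([[-1,0,0],[0,1,0],[0,0,-1.]]))
    return b
def cart(pos):
    pos=np.array(pos)
    return pos
def show(targets):
    s=monitor.read_state();p=np.array(s['ee_pos']);q=R.from_quat(s['eef_rot'])
    print('t',round(float(s['time']),2),'at',p.round(4),'w',round(float(s['width']),4))
    for pos,rot in targets:
        d=q.inv().apply(np.array(pos)-p); v=(q.inv()*rot).as_rotvec()/(2*np.pi)
        print('x %.4f y %.4f z %.4f | rx %.4f ry %.4f rz %.4f'%(*d,*v))
def bead(a): # spout angle -> bead world pos
    f=48.5+59*np.sin(.311+a)-.0; z=36+58.8*np.cos(.311+a)
    e=np.array([-np.cos(PSI),-np.sin(PSI)])
    return np.r_[C0+e*f/1000,z/1000]
E
python3 - <<'E'
from plan import *
b=bead(0);print(b)
T=toolR(PSI)
show([(b+[0,0,.16],T),(b+[0,0,.056],T)])
E
```

```text
[ 0.47215841 -0.00554499  0.09197925]
t 0.8 at [0.2444 0.5752 0.2923] w 0.087
x -0.4367 y -0.4455 z 0.0403 | rx 0.0000 ry -0.0000 rz -0.0323
x -0.4367 y -0.4455 z 0.1443 | rx 0.0000 ry -0.0000 rz -0.0323
```

Request:
{"name": "drive_tool", "arguments": {
  "plan": [
    {"x": -0.4367,"y": -0.4455,"z": 0.04,"rz": -0.0323,"fingers": 0.46},
    {"x": -0.4367,"y": -0.4455,"z": 0.04,"rz": -0.0323,"fingers": 0.46},
    {"x": -0.4367,"y": -0.4455,"z": 0.04,"rz": -0.0323,"fingers": 0.46},
    {"x": -0.4367,"y": -0.4455,"z": 0.04,"rz": -0.0323,"fingers": 0.46},
    {"x": -0.4367,"y": -0.4455,"z": 0.04,"rz": -0.0323,"fingers": 0.46},
    {"x": -0.4367,"y": -0.4455,"z": 0.04,"rz": -0.0323,"fingers": 0.46},
    {"x": -0.4367,"y": -0.4455,"z": 0.04,"rz": -0.0323,"fingers": 0.46},
    {"x": -0.4367,"y": -0.4455,"z": 0.04,"rz": -0.0323,"fingers": 0.46},
    {"x": -0.4367,"y": -0.4455,"z": 0.04,"rz": -0.0323,"fingers": 0.46},
    {"x": -0.4367,"y": -0.4455,"z": 0.04,"rz": -0.0323,"fingers": 0.46},
    {"x": -0.4367,"y": -0.4455,"z": 0.04,"rz": -0.0323,"fingers": 0.46},
    {"x": -0.4367,"y": -0.4455,"z": 0.04,"rz": -0.0323,"fingers": 0.46}
  ],
  "squeeze": 6
}}

```text
validation failed for argument at $.pl...
```

```bash
python3 - <<'E'
from plan import *
b=bead(0)
T=toolR(PSI)
d=snap('wrist','w1');P=cloud(d);m=masks(d)['red']
n,l,st,ce=cv2.connectedComponentsWithStats((m).astype(np.uint8))
for i in range(1,n):
    if st[i,4]>20: print(st[i],P[l==i].mean(0).round(4),P[l==i].max(0).round(4))
show([(b+[0,0,.16],T),(b+[0,0,.056],T)])
E
```

```text
t 0.85 at [0.2444 0.5752 0.2923] w 0.0869
x -0.4368 y -0.4455 z 0.0403 | rx 0.0000 ry -0.0000 rz -0.0323
x -0.4368 y -0.4455 z 0.1443 | rx 0.0000 ry -0.0000 rz -0.0323
```

View pics/w1.png

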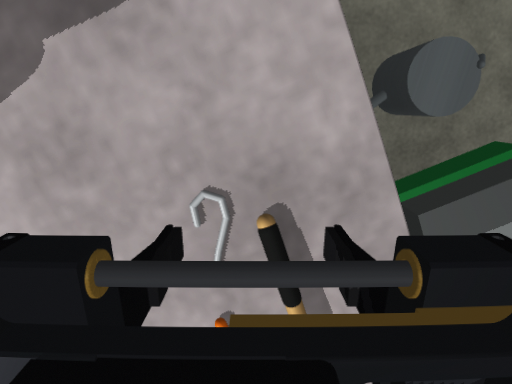

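The move was refused at validation and the arm didn't move; the wrist picture only shows the hook and hammer. I'll retry with every key given.

Request:
{"name": "drive_tool", "arguments": {
  "plan": [
    {"rx": 0,"ry": 0,"rz": -0.032,"x": -0.437,"y": -0.445,"z": 0.04,"fingers": 0.46}
  ],
  "squeeze": 6
}}

```text
time: 0.98
ee_pos: [0.2647, 0.5193, 0.2874]
eef_rot: [0.103, 0.995, 0.0, -0.001]
ft_force: [0.9, -0.8, 0.7]
width: 0.0827
```

```bash
python3 - <<'E'
from plan import *
b=bead(0);T=toolR(PSI)
show([(b+[0,0,.16],T),(b+[0,0,.056],T)])
E
```

```text
t 0.97 at [0.2647 0.5193 0.2874] w 0.0827
x -0.3105 y -0.4714 z 0.0347 | rx 0.0001 ry -0.0003 rz -0.0011
x -0.3106 y -0.4714 z 0.1387 | rx 0.0001 ry -0.0003 rz -0.0011
```

Request:
{"name": "drive_tool", "arguments": {
  "plan": [
    {"rx": 0,"ry": 0,"rz": 0,"x": -0.31,"y": -0.471,"z": 0.035,"fingers": 0.46},
    {"rx": 0,"ry": 0,"rz": 0,"x": -0.31,"y": -0.471,"z": 0.035,"fingers": 0.46},
    {"rx": 0,"ry": 0,"rz": 0,"x": -0.31,"y": -0.471,"z": 0.035,"fingers": 0.46},
    {"rx": 0,"ry": 0,"rz": 0,"x": -0.31,"y": -0.471,"z": 0.035,"fingers": 0.46},
    {"rx": 0,"ry": 0,"rz": 0,"x": -0.31,"y": -0.471,"z": 0.035,"fingers": 0.46},
    {"rx": 0,"ry": 0,"rz": 0,"x": -0.31,"y": -0.471,"z": 0.035,"fingers": 0.46},
    {"rx": 0,"ry": 0,"rz": 0,"x": -0.31,"y": -0.471,"z": 0.035,"fingers": 0.46},
    {"rx": 0,"ry": 0,"rz": 0,"x": -0.31,"y": -0.471,"z": 0.035,"fingers": 0.46},
    {"rx": 0,"ry": 0,"rz": 0,"x": -0.31,"y": -0.471,"z": 0.035,"fingers": 0.46},
    {"rx": 0,"ry": 0,"rz": 0,"x": -0.31,"y": -0.471,"z": 0.035,"fingers": 0.46},
    {"rx": 0,"ry": 0,"rz": 0,"x": -0.31,"y": -0.471,"z": 0.035,"fingers": 0.46}
  ],
  "squeeze": 6
}}

```text
time: 2.35
ee_pos: [0.4699, -0.0087, 0.2532]
eef_rot: [0.107, 0.994, 0.0, -0.0]
ft_force: [-0.3, 0.9, 0.9]
width: 0.0398
```

```bash
python3 - <<'E'
from plan import *
b=bead(0)
T=toolR(PSI)
d=snap('wrist','w2');P=cloud(d);m=masks(d)['red']
n,l,st,ce=cv2.connectedComponentsWithStats((m).astype(np.uint8))
for i in range(1,n):
    if st[i,4]>20: print(st[i],P[l==i].mean(0).round(4),P[l==i].max(0).round(4),P[l==i].min(0).round(4))
show([(b+[0,0,.16],T),(b+[0,0,.056],T)])
E
```

```text
[137 121  19  18 251] [ 0.3911 -0.0834  0.0979] [ 0.3983 -0.0773  0.1024] [ 3.841e-01 -1.302e-01 -3.000e-04]
[249 191  17  16 222] [ 0.4706 -0.0047  0.0976] [0.4866 0.0082 0.3465] [ 0.3953 -0.0165  0.0211]
[438 301  13  15 129] [0.6238 0.1578 0.102 ] [0.6375 0.1672 0.3465] [0.3953 0.0082 0.09  ]
t 2.4 at [ 0.4698 -0.0079  0.2532] w 0.04
x -0.0018 y 0.0028 z 0.0012 | rx 0.0001 ry -0.0000 rz -0.0022
x -0.0018 y 0.0028 z 0.1052 | rx 0.0001 ry -0.0000 rz -0.0022
```

View pics/w2.png

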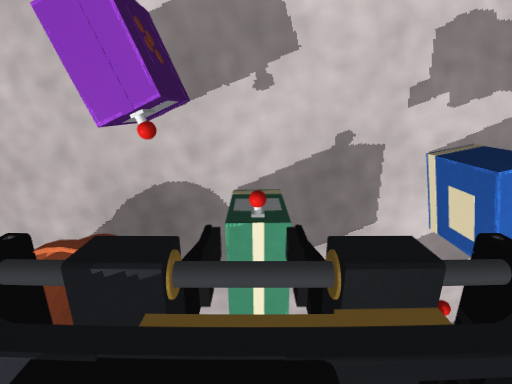

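The wrist view has the green carton's bead at (257,199), midway between the fingers and consistent with the fit. Next I descend and grip.

Request:
{"name": "drive_tool", "arguments": {
  "plan": [
    {"rx": 0,"ry": 0,"rz": -0.002,"x": -0.002,"y": 0.003,"z": 0.03,"fingers": 0.46},
    {"rx": 0,"ry": 0,"rz": -0.002,"x": -0.002,"y": 0.003,"z": 0.065,"fingers": 0.46},
    {"rx": 0,"ry": 0,"rz": -0.002,"x": -0.002,"y": 0.003,"z": 0.09,"fingers": 0.46},
    {"rx": 0,"ry": 0,"rz": -0.002,"x": -0.002,"y": 0.003,"z": 0.105,"fingers": 0.46},
    {"rx": 0,"ry": 0,"rz": -0.002,"x": -0.002,"y": 0.003,"z": 0.105,"fingers": 0.46},
    {"rx": 0,"ry": 0,"rz": -0.002,"x": -0.002,"y": 0.003,"z": 0.105,"fingers": 0.46}
  ]
}}

```text
time: 3.15
ee_pos: [0.4731, -0.0061, 0.1492]
eef_rot: [0.1, 0.995, 0.0, 0.001]
ft_force: [0.7, -0.3, 0.4]
width: 0.04
```

```bash
python3 - <<'E'
from plan import *
T=toolR(PSI)
snap('wrist','w3');snap('side','s3')
a=cv2.imread('pics/s3.png')[150:270,180:340];cv2.imwrite('pics/s3c.png',cv2.resize(a,None,fx=4,fy=4))
show([(bead(0)+[0,0,.056],T)])
E
```

```text
t 3.25 at [ 0.4731 -0.0062  0.1492] w 0.04
x 0.0011 y 0.0005 z 0.0012 | rx 0.0001 ry 0.0002 rz -0.0004
```

View pics/w3.png

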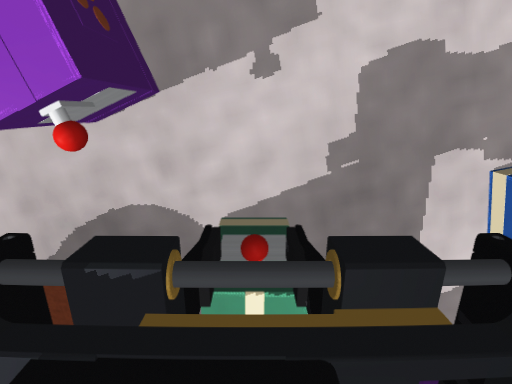

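View pics/s3c.png

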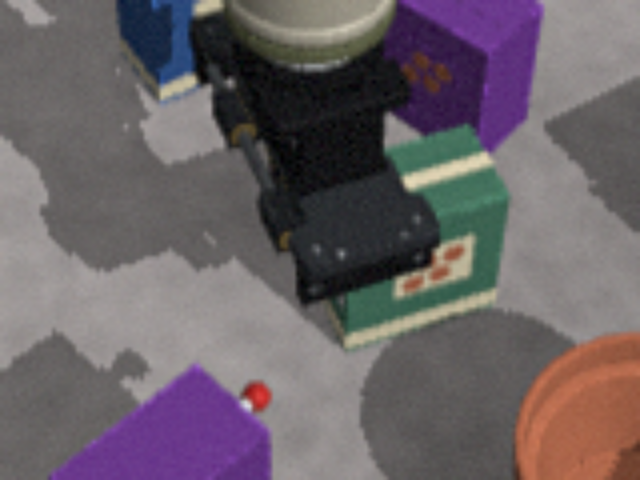

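The bead sits between the fingers at (255,248) in the wrist view, and the carton hasn't been disturbed. Closing.

Request:
{"name": "drive_tool", "arguments": {
  "plan": [
    {"rx": 0,"ry": 0,"rz": 0,"x": 0.001,"y": 0,"z": 0.001,"fingers": 0.1},
    {"rx": 0,"ry": 0,"rz": 0,"x": 0.001,"y": 0,"z": 0.001,"fingers": 0.1},
    {"rx": 0,"ry": 0,"rz": 0,"x": 0.001,"y": 0,"z": 0.001,"fingers": 0.1},
    {"rx": 0,"ry": 0,"rz": 0,"x": 0.001,"y": 0,"z": 0.001,"fingers": 0.1}
  ],
  "squeeze": 8
}}

```text
time: 3.75
ee_pos: [0.4716, -0.0062, 0.1473]
eef_rot: [0.101, 0.995, 0.0, 0.0]
ft_force: [0.0, 0.2, 0.7]
width: 0.0146
```

```bash
python3 - <<'E'
from plan import *
T=toolR(PSI);s=monitor.read_state();print(s['ft_force'],s['width'])
p=s['ee_pos']
show([(p+bead(a)-bead(0),T) for a in np.arange(0,.9,.1)])
E
```

```text
[0.02094652 0.19075801 0.74562416] 0.014642835425337194
t 3.75 at [ 0.4716 -0.0062  0.1473] w 0.0146
x -0.0000 y 0.0000 z 0.0000 | rx 0.0000 ry 0.0000 rz -0.0004
x 0.0055 y -0.0000 z 0.0021 | rx 0.0000 ry 0.0000 rz -0.0004
x 0.0108 y -0.0000 z 0.0047 | rx 0.0000 ry 0.0000 rz -0.0004
x 0.0158 y -0.0000 z 0.0078 | rx 0.0000 ry 0.0000 rz -0.0004
x 0.0204 y -0.0001 z 0.0114 | rx 0.0000 ry 0.0000 rz -0.0004
x 0.0247 y -0.0001 z 0.0155 | rx 0.0000 ry 0.0000 rz -0.0004
x 0.0286 y -0.0001 z 0.0199 | rx 0.0000 ry 0.0000 rz -0.0004
x 0.0319 y -0.0001 z 0.0248 | rx 0.0000 ry 0.0000 rz -0.0004
x 0.0348 y -0.0001 z 0.0299 | rx 0.0000 ry 0.0000 rz -0.0004
```

Request:
{"name": "drive_tool", "arguments": {
  "plan": [
    {"rx": 0,"ry": 0,"rz": 0,"x": 0.006,"y": 0,"z": 0.002,"fingers": 0.1},
    {"rx": 0,"ry": 0,"rz": 0,"x": 0.011,"y": 0,"z": 0.005,"fingers": 0.1},
    {"rx": 0,"ry": 0,"rz": 0,"x": 0.016,"y": 0,"z": 0.008,"fingers": 0.1},
    {"rx": 0,"ry": 0,"rz": 0,"x": 0.0205,"y": 0,"z": 0.0115,"fingers": 0.1},
    {"rx": 0,"ry": 0,"rz": 0,"x": 0.025,"y": 0,"z": 0.0155,"fingers": 0.1},
    {"rx": 0,"ry": 0,"rz": 0,"x": 0.0285,"y": 0,"z": 0.02,"fingers": 0.1},
    {"rx": 0,"ry": 0,"rz": 0,"x": 0.032,"y": 0,"z": 0.025,"fingers": 0.1},
    {"rx": 0,"ry": 0,"rz": 0,"x": 0.035,"y": 0,"z": 0.03,"fingers": 0.1},
    {"rx": 0,"ry": 0,"rz": 0,"x": 0.035,"y": 0,"z": 0.03,"fingers": 0.1}
  ]
}}

```text
time: 4.88
ee_pos: [0.437, 0.0008, 0.1168]
eef_rot: [0.101, 0.995, -0.0, -0.0]
ft_force: [-0.5, -0.5, 0.6]
width: 0.0149
```

```bash
python3 - <<'E'
from plan import *
T=toolR(PSI)
snap('wrist','w4');snap('side','s4')
a=cv2.imread('pics/s4.png')[150:270,180:340];cv2.imwrite('pics/s4c.png',cv2.resize(a,None,fx=4,fy=4))
E
```

```text
(no output)
```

View pics/w4.png

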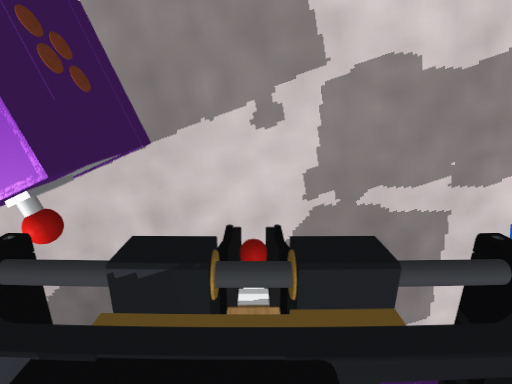

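View pics/s4c.png

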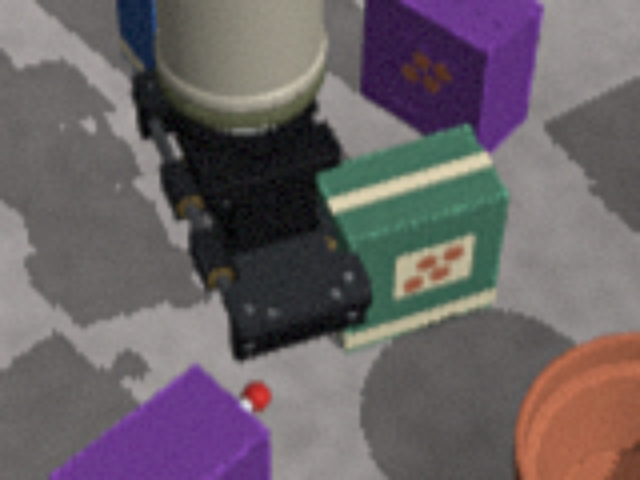

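The bead came along in the grip with the plate visible behind it, and the carton hasn't moved. Opening here, then I'll press the bead down with closed fingertips so the gripper body stays above the purple carton.

Request:
{"name": "drive_tool", "arguments": {
  "plan": [
    {"rx": 0,"ry": 0,"rz": 0,"x": 0,"y": 0,"z": 0,"fingers": 0.4},
    {"rx": 0,"ry": 0,"rz": 0,"x": 0,"y": 0,"z": 0,"fingers": 0.4},
    {"rx": 0,"ry": 0,"rz": 0,"x": 0,"y": 0,"z": -0.03,"fingers": 0.4},
    {"rx": 0,"ry": 0,"rz": 0,"x": 0.004,"y": 0,"z": -0.05,"fingers": 0},
    {"rx": 0,"ry": 0,"rz": 0,"x": 0.004,"y": 0,"z": -0.05,"fingers": 0},
    {"rx": 0,"ry": 0,"rz": 0,"x": 0.004,"y": 0,"z": -0.05,"fingers": 0},
    {"rx": 0,"ry": 0,"rz": 0,"x": 0.004,"y": 0,"z": -0.05,"fingers": 0}
  ]
}}

```text
time: 5.85
ee_pos: [0.4331, 0.0015, 0.1665]
eef_rot: [0.101, 0.995, -0.0, -0.001]
ft_force: [-0.8, 0.6, 0.3]
width: 0.0041
```

```bash
python3 - <<'E'
from plan import *
T=toolR(PSI)
d=snap('wrist','w5');P=cloud(d);m=masks(d)['red']
n,l,st,ce=cv2.connectedComponentsWithStats((m).astype(np.uint8))
for i in range(1,n):
    if st[i,4]>20: print(st[i],np.median(P[l==i],0).round(4))
print(bead(.8),bead(1.2))
b=bead(1.2); 
show([(b+[0.002,0,.078],T)])
E
```

```text
[ 86 189  28  25 530] [ 0.3902 -0.0817  0.0984]
[243 216  21  17 234] [0.433  0.0018 0.0689]
[0.43802753 0.00133701 0.06209342] [0.43212422 0.00252732 0.03951393]
t 5.9 at [0.4331 0.0015 0.1665] w 0.0027
x -0.0009 y 0.0013 z 0.0490 | rx -0.0001 ry -0.0002 rz -0.0004
```

View pics/w5.png

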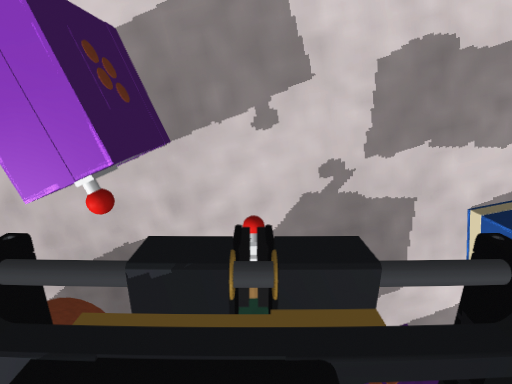

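The bead (253,222) is right below the closed fingertips at about 0.8 rad. Now pressing it down.

Request:
{"name": "drive_tool", "arguments": {
  "plan": [
    {"rx": 0,"ry": 0,"rz": 0,"x": 0,"y": 0.001,"z": 0.02,"fingers": 0},
    {"rx": 0,"ry": 0,"rz": 0,"x": 0,"y": 0.001,"z": 0.03,"fingers": 0},
    {"rx": 0,"ry": 0,"rz": 0,"x": 0,"y": 0.001,"z": 0.036,"fingers": 0},
    {"rx": 0,"ry": 0,"rz": 0,"x": 0,"y": 0.001,"z": 0.042,"fingers": 0},
    {"rx": 0,"ry": 0,"rz": 0,"x": 0,"y": 0.001,"z": 0.046,"fingers": 0},
    {"rx": 0,"ry": 0,"rz": 0,"x": 0,"y": 0.001,"z": 0.047,"fingers": 0},
    {"rx": 0,"ry": 0,"rz": 0,"x": 0,"y": 0.001,"z": 0.047,"fingers": 0}
  ]
}}

```text
time: 6.78
ee_pos: [0.4336, 0.0026, 0.1203]
eef_rot: [0.101, 0.995, 0.0, -0.0]
ft_force: [-3.4, -0.4, 2.1]
width: 0.0006
```

```bash
python3 - <<'E'
from plan import *
T=toolR(PSI)
print(monitor.read_state()['ft_force'])
snap('side','s6');snap('wrist','w6')
a=cv2.imread('pics/s6.png')[150:270,180:340];cv2.imwrite('pics/s6c.png',cv2.resize(a,None,fx=4,fy=4))
show([])
E
```

```text
[-3.39035438 -0.35835351  2.06524097]
t 6.88 at [0.4337 0.0026 0.1204] w 0.0006
```

View pics/s6c.png

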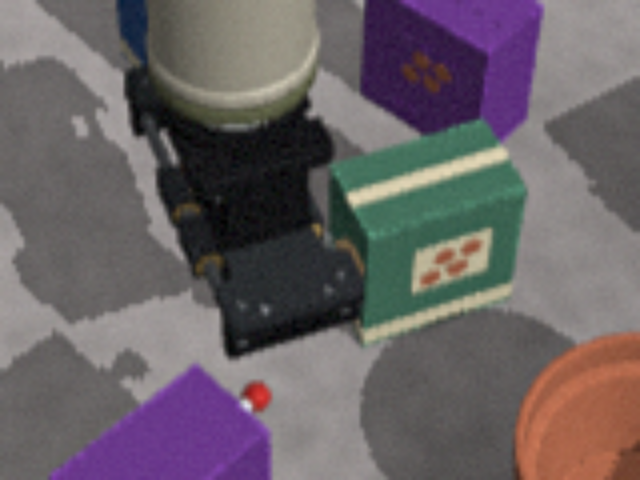

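View pics/w6.png

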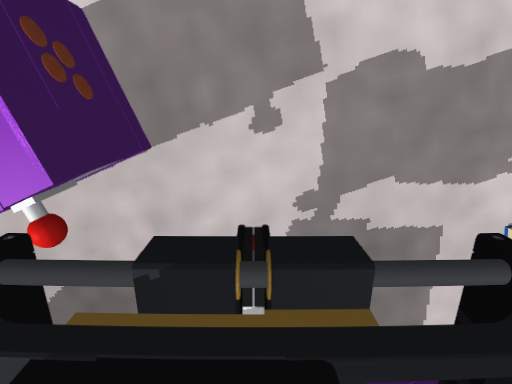

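Pressing shoved the carton about 7 mm away in +x (side view), with 3.4 N of sideways force. I'll raise and look.

Request:
{"name": "drive_tool", "arguments": {
  "plan": [
    {"rx": 0,"ry": 0,"rz": 0,"x": 0,"y": 0,"z": -0.03,"fingers": 0},
    {"rx": 0,"ry": 0,"rz": 0,"x": 0,"y": 0,"z": -0.07,"fingers": 0},
    {"rx": 0,"ry": 0,"rz": 0,"x": 0,"y": 0,"z": -0.07,"fingers": 0}
  ]
}}

```text
time: 7.25
ee_pos: [0.4357, 0.0027, 0.1931]
eef_rot: [0.101, 0.995, 0.001, 0.003]
ft_force: [-0.1, 0.2, 0.0]
width: 0.0002
```

```bash
cat >> plan.py <<'E'
def measure():
    for c in ['scene','side']:
        d=snap(c,'m_'+c);P=cloud(d);m=masks(d);ok=d['depth']>0
        inb=(P[...,0]>.3)&(P[...,0]<.85)&(abs(P[...,1])<.4)&ok
        mm=cv2.morphologyEx((m['green']&inb).astype(np.uint8),cv2.MORPH_CLOSE,np.ones((7,7)))>0
        q=P[mm&inb]; t=q[(q[:,2]>.1)&(q[:,2]<.125)]
        if len(t)>50: print(c,'green',len(t),cv2.minAreaRect((t[:,:2]*1000).astype(np.float32)),np.median(t[:,2]))
    for c in ['scene','side','wrist']:
        d=snap(c,'m_'+c);P=cloud(d);m=masks(d)['red']
        n,l,st,ce=cv2.connectedComponentsWithStats(m.astype(np.uint8))
        for i in range(1,n):
            if st[i,4]>8 and .3<np.median(P[l==i],0)[0]<.7: print(c,'red',st[i],np.median(P[l==i],0).round(4))
E
python3 - <<'E'
from plan import *
measure()
show([])
a=cv2.imread('pics/m_side.png')[150:270,180:340];cv2.imwrite('pics/s7c.png',cv2.resize(a,None,fx=4,fy=4))
E
```

```text
scene green 1257 ((548.78271484375, -20.92647933959961), (59.024566650390625, 104.28123474121094), 79.79096221923828) 0.11034968854933835
side green 802 ((546.9970703125, -21.256290435791016), (58.3747444152832, 98.98149108886719), 79.7968521118164) 0.11138441411461603
scene red [202 157   6   5  26] [ 0.3952 -0.0858  0.0973]
scene red [313 253   6   7  32] [0.6349 0.1595 0.0977]
side red [271 139   4   4  11] [0.6297 0.1601 0.0995]
side red [242 223   5   5  15] [ 0.4396 -0.0046  0.046 ]
side red [241 246   6   6  25] [ 0.3898 -0.0885  0.1002]
wrist red [103 181  24  22 398] [ 0.3904 -0.0822  0.0986]
wrist red [244 204  17  14 165] [0.4397 0.0007 0.0453]
t 7.5 at [0.4332 0.0025 0.1894] w 0.0005
```

View pics/s7c.png

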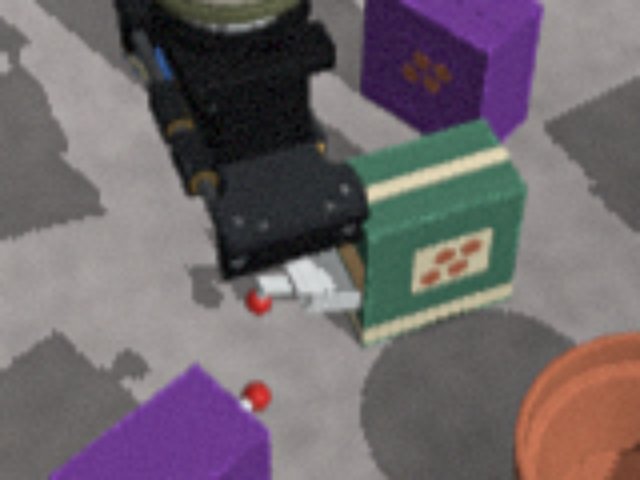

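View pics/m_wrist.png

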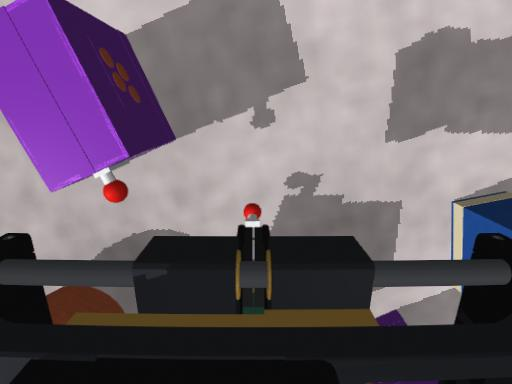

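The spout is fully out: bead at about 0.040 height and 108 mm ahead of the carton centre. The carton now stands at (0.5475, -0.021), yaw about -10.2°. Going to grasp it.

```bash
sed -i 's/PSI=np.radians(-11.4); C0=np.array(\[.5374,-.0187\])/PSI=np.radians(-10.2); C0=np.array([.5475,-.0212])/' plan.py; python3 - <<'E'
from plan import *
T=toolR(PSI)
show([(np.r_[C0,.24],T),(np.r_[C0,.139],T)])
E
```

```text
t 7.5 at [0.4332 0.0025 0.1894] w 0.0005
x -0.1166 y -0.0003 z -0.0507 | rx -0.0001 ry -0.0002 rz -0.0038
x -0.1168 y -0.0002 z 0.0503 | rx -0.0001 ry -0.0002 rz -0.0038
```

Request:
{"name": "drive_tool", "arguments": {
  "plan": [
    {"rx": 0,"ry": 0,"rz": -0.004,"x": -0.06,"y": 0,"z": -0.05,"fingers": 1},
    {"rx": 0,"ry": 0,"rz": -0.004,"x": -0.117,"y": 0,"z": -0.05,"fingers": 1},
    {"rx": 0,"ry": 0,"rz": -0.004,"x": -0.117,"y": 0,"z": -0.05,"fingers": 1},
    {"rx": 0,"ry": 0,"rz": -0.004,"x": -0.117,"y": 0,"z": -0.05,"fingers": 1},
    {"rx": 0,"ry": 0,"rz": -0.004,"x": -0.117,"y": 0,"z": -0.05,"fingers": 1}
  ]
}}

```text
time: 8.12
ee_pos: [0.5471, -0.0207, 0.2398]
eef_rot: [0.088, 0.996, 0.0, -0.001]
ft_force: [0.4, -0.8, 0.6]
width: 0.0428
```

```bash
python3 - <<'E'
from plan import *
T=toolR(PSI)
snap('wrist','w8')
show([(np.r_[C0,.139],T)])
E
```

```text
t 8.18 at [ 0.5472 -0.0207  0.24  ] w 0.047
x -0.0004 y -0.0005 z 0.1010 | rx 0.0001 ry -0.0001 rz 0.0003
```

View pics/w8.png

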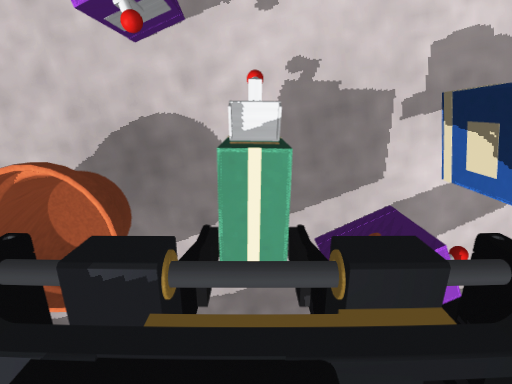

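Spout plate (255,120) and bead (255,77) are out, and the carton is centred and square under the gripper. The fingers need longer to open, so I wait, descend and grip.

Request:
{"name": "drive_tool", "arguments": {
  "plan": [
    {"rx": 0,"ry": 0,"rz": 0,"x": 0,"y": 0,"z": 0,"fingers": 1},
    {"rx": 0,"ry": 0,"rz": 0,"x": 0,"y": 0,"z": 0,"fingers": 1},
    {"rx": 0,"ry": 0,"rz": 0,"x": 0,"y": 0,"z": 0,"fingers": 1},
    {"rx": 0,"ry": 0,"rz": 0,"x": 0,"y": 0,"z": 0.03,"fingers": 1},
    {"rx": 0,"ry": 0,"rz": 0,"x": 0,"y": 0,"z": 0.06,"fingers": 1},
    {"rx": 0,"ry": 0,"rz": 0,"x": 0,"y": 0,"z": 0.085,"fingers": 1},
    {"rx": 0,"ry": 0,"rz": 0,"x": 0,"y": 0,"z": 0.101,"fingers": 1},
    {"rx": 0,"ry": 0,"rz": 0,"x": 0,"y": 0,"z": 0.101,"fingers": 1}
  ]
}}

```text
time: 9.18
ee_pos: [0.5478, -0.0209, 0.1385]
eef_rot: [0.088, 0.996, -0.0, -0.001]
ft_force: [-0.7, -0.6, -0.5]
width: 0.0868
```

Request:
{"name": "drive_tool", "arguments": {
  "plan": [
    {"rx": 0,"ry": 0,"rz": 0,"x": 0,"y": 0,"z": 0,"fingers": 0.5},
    {"rx": 0,"ry": 0,"rz": 0,"x": 0,"y": 0,"z": 0,"fingers": 0.5},
    {"rx": 0,"ry": 0,"rz": 0,"x": 0,"y": 0,"z": 0,"fingers": 0.5},
    {"rx": 0,"ry": 0,"rz": 0,"x": 0,"y": 0,"z": 0,"fingers": 0.5},
    {"rx": 0,"ry": 0,"rz": 0,"x": 0,"y": 0,"z": 0,"fingers": 0.5},
    {"rx": 0,"ry": 0,"rz": 0,"x": 0,"y": 0,"z": 0,"fingers": 0.5}
  ],
  "squeeze": 45
}}

```text
time: 9.93
ee_pos: [0.5484, -0.0208, 0.1396]
eef_rot: [0.088, 0.996, 0.0, 0.0]
ft_force: [-1.6, 0.3, 5.7]
width: 0.0576
```

```bash
python3 - <<'E'
from plan import *
s=monitor.read_state();print(s['ft_force'],s['width'])
T=toolR(PSI); p=s['ee_pos']
# carton origin = TCP - (.139) along z ; grip: origin to TCP vector at carton frame (0,0,.139)
pot=np.array([.5538,-.226])
def tgt(lip,oz,th):
    e=np.array([-np.cos(PSI),-np.sin(PSI)])
    o=np.r_[pot-e*lip-e*(.086*np.cos(th)+.051*np.sin(th)),oz]
    L=p[2]
    return (o+np.r_[e*L*np.sin(th),L*np.cos(th)],toolR(PSI,th))
print(tgt(.015,.18,0)[0])
show([(p+[0,0,.18],T),tgt(.015,.18,0)]+[tgt(.015,.17,np.radians(a)) for a in range(0,56,5)])
E
```

```text
[-1.61726403  0.3427876   5.68993048] 0.05758515752999979
[ 0.65320376 -0.24388556  0.31957448]
t 9.93 at [ 0.5484 -0.0208  0.1396] w 0.0576
x -0.0001 y 0.0001 z -0.1800 | rx 0.0001 ry 0.0001 rz 0.0002
x -0.1424 y -0.2012 z -0.1800 | rx 0.0001 ry 0.0001 rz 0.0002
x -0.1424 y -0.2012 z -0.1700 | rx 0.0001 ry 0.0001 rz 0.0002
x -0.1344 y -0.2012 z -0.1695 | rx 0.0001 ry -0.0138 rz 0.0002
x -0.1257 y -0.2012 z -0.1679 | rx 0.0001 ry -0.0277 rz 0.0002
x -0.1165 y -0.2011 z -0.1653 | rx 0.0001 ry -0.0416 rz 0.0002
x -0.1069 y -0.2011 z -0.1616 | rx 0.0001 ry -0.0555 rz 0.0002
x -0.0969 y -0.2011 z -0.1570 | rx 0.0001 ry -0.0694 rz 0.0002
x -0.0866 y -0.2011 z -0.1513 | rx 0.0001 ry -0.0833 rz 0.0002
x -0.0760 y -0.2011 z -0.1448 | rx 0.0001 ry -0.0972 rz 0.0002
x -0.0653 y -0.2011 z -0.1374 | rx 0.0001 ry -0.1110 rz 0.0002
x -0.0546 y -0.2011 z -0.1292 | rx 0.0002 ry -0.1249 rz 0.0002
x -0.0438 y -0.2010 z -0.1202 | rx 0.0002 ry -0.1388 rz 0.0002
x -0.0332 y -0.2010 z -0.1105 | rx 0.0002 ry -0.1527 rz 0.0002
```

Request:
{"name": "drive_tool", "arguments": {
  "plan": [
    {"rx": 0,"ry": 0,"rz": 0,"x": 0,"y": 0,"z": -0.03,"fingers": 0.5},
    {"rx": 0,"ry": 0,"rz": 0,"x": 0,"y": 0,"z": -0.07,"fingers": 0.5},
    {"rx": 0,"ry": 0,"rz": 0,"x": 0,"y": 0,"z": -0.11,"fingers": 0.5},
    {"rx": 0,"ry": 0,"rz": 0,"x": 0,"y": 0,"z": -0.15,"fingers": 0.5},
    {"rx": 0,"ry": 0,"rz": 0,"x": 0,"y": 0,"z": -0.18,"fingers": 0.5},
    {"rx": 0,"ry": 0,"rz": 0,"x": -0.035,"y": -0.05,"z": -0.18,"fingers": 0.5},
    {"rx": 0,"ry": 0,"rz": 0,"x": -0.07,"y": -0.1,"z": -0.18,"fingers": 0.5},
    {"rx": 0,"ry": 0,"rz": 0,"x": -0.105,"y": -0.15,"z": -0.18,"fingers": 0.5},
    {"rx": 0,"ry": 0,"rz": 0,"x": -0.13,"y": -0.185,"z": -0.18,"fingers": 0.5},
    {"rx": 0,"ry": 0,"rz": 0,"x": -0.142,"y": -0.201,"z": -0.18,"fingers": 0.5},
    {"rx": 0,"ry": 0,"rz": 0,"x": -0.142,"y": -0.201,"z": -0.18,"fingers": 0.5}
  ]
}}

```text
time: 11.3
ee_pos: [0.6521, -0.2456, 0.3173]
eef_rot: [0.09, 0.996, -0.0, -0.002]
ft_force: [-0.0, 0.6, -4.2]
width: 0.0574
```

```bash
cat > pour.py <<'E'
from plan import *
s=monitor.read_state();print(s['ft_force'],s['width'])
pot=np.array([.5538,-.226])
def tgt(lip,oz,th):
    e=np.array([-np.cos(PSI),-np.sin(PSI)])
    o=np.r_[pot-e*lip-e*(.086*np.cos(th)+.051*np.sin(th)),oz]
    L=.1396
    return (o+np.r_[e*L*np.sin(th),L*np.cos(th)],toolR(PSI,th))
E
python3 - <<'E'
from pour import *
snap('wrist','w9');snap('side','s9')
show([tgt(.015,.17,np.radians(a)) for a in range(0,56,5)])
E
```

```text
[-0.03966656  0.57000424 -4.22050925] 0.05738374373272362
t 11.4 at [ 0.6524 -0.2432  0.3181] w 0.0576
x -0.0009 y -0.0005 z 0.0085 | rx 0.0001 ry -0.0003 rz 0.0002
x 0.0072 y -0.0005 z 0.0091 | rx 0.0001 ry -0.0142 rz 0.0002
x 0.0158 y -0.0005 z 0.0107 | rx 0.0001 ry -0.0281 rz 0.0002
x 0.0250 y -0.0005 z 0.0133 | rx 0.0001 ry -0.0420 rz 0.0002
x 0.0346 y -0.0005 z 0.0170 | rx 0.0001 ry -0.0559 rz 0.0002
x 0.0446 y -0.0005 z 0.0217 | rx 0.0001 ry -0.0697 rz 0.0002
x 0.0549 y -0.0005 z 0.0273 | rx 0.0001 ry -0.0836 rz 0.0002
x 0.0654 y -0.0005 z 0.0339 | rx 0.0002 ry -0.0975 rz 0.0002
x 0.0761 y -0.0005 z 0.0413 | rx 0.0002 ry -0.1114 rz 0.0002
x 0.0869 y -0.0004 z 0.0496 | rx 0.0002 ry -0.1253 rz 0.0002
x 0.0976 y -0.0004 z 0.0586 | rx 0.0002 ry -0.1392 rz 0.0002
x 0.1082 y -0.0004 z 0.0682 | rx 0.0002 ry -0.1531 rz 0.0002
```

View pics/w9.png

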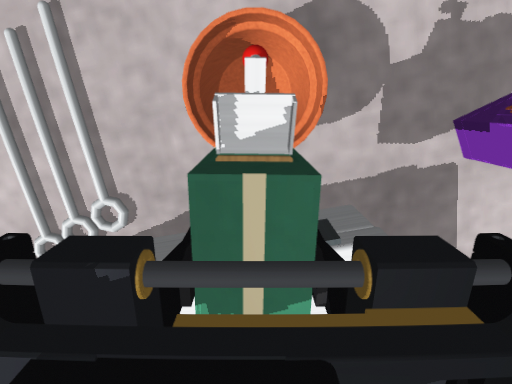

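View pics/s9.png

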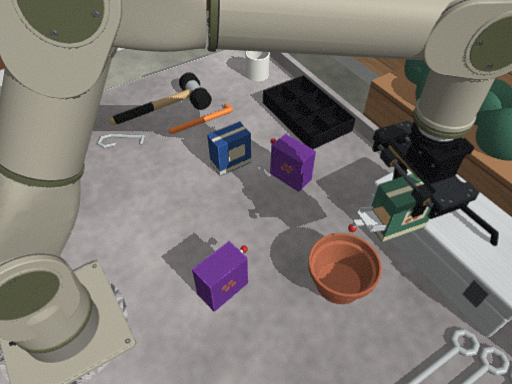

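The wrist view shows the spout (255,110) centred in line with the pot (255,85). Tilting now.

Request:
{"name": "drive_tool", "arguments": {
  "plan": [
    {"rx": 0,"ry": -0.014,"rz": 0,"x": 0.007,"y": 0,"z": 0.009,"fingers": 0.5},
    {"rx": 0,"ry": -0.028,"rz": 0,"x": 0.016,"y": 0,"z": 0.011,"fingers": 0.5},
    {"rx": 0,"ry": -0.042,"rz": 0,"x": 0.025,"y": 0,"z": 0.013,"fingers": 0.5},
    {"rx": 0,"ry": -0.056,"rz": 0,"x": 0.035,"y": 0,"z": 0.017,"fingers": 0.5},
    {"rx": 0,"ry": -0.07,"rz": 0,"x": 0.045,"y": 0,"z": 0.022,"fingers": 0.5},
    {"rx": 0,"ry": -0.07,"rz": 0,"x": 0.045,"y": 0,"z": 0.022,"fingers": 0.5}
  ]
}}

```text
time: 12.15
ee_pos: [0.6065, -0.2343, 0.2963]
eef_rot: [0.086, 0.972, -0.018, 0.216]
ft_force: [0.5, 0.3, -3.5]
width: 0.0577
```

```bash
python3 - <<'E'
from pour import *
snap('wrist','w10');snap('side','s10')
a=cv2.imread('pics/s10.png')[140:320,280:500];cv2.imwrite('pics/s10c.png',cv2.resize(a,None,fx=3,fy=3))
show([tgt(.015,.165,np.radians(a)) for a in range(25,61,5)])
E
```

```text
[ 0.48784006  0.32683232 -3.54965765] 0.05768063689968881
t 12.25 at [ 0.6087 -0.2346  0.2977] w 0.0576
x 0.0027 y -0.0012 z 0.0056 | rx 0.0004 ry 0.0004 rz 0.0004
x 0.0144 y -0.0012 z 0.0063 | rx 0.0004 ry -0.0135 rz 0.0004
x 0.0267 y -0.0012 z 0.0077 | rx 0.0004 ry -0.0274 rz 0.0003
x 0.0396 y -0.0012 z 0.0099 | rx 0.0004 ry -0.0413 rz 0.0003
x 0.0528 y -0.0011 z 0.0128 | rx 0.0004 ry -0.0552 rz 0.0003
x 0.0664 y -0.0011 z 0.0163 | rx 0.0004 ry -0.0691 rz 0.0003
x 0.0801 y -0.0011 z 0.0206 | rx 0.0005 ry -0.0829 rz 0.0003
x 0.0940 y -0.0011 z 0.0254 | rx 0.0005 ry -0.0968 rz 0.0003
```

View pics/w10.png

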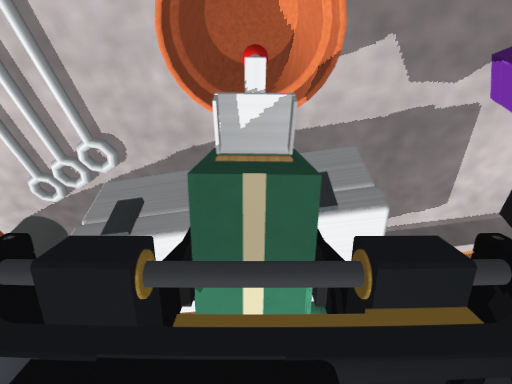

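View pics/s10c.png

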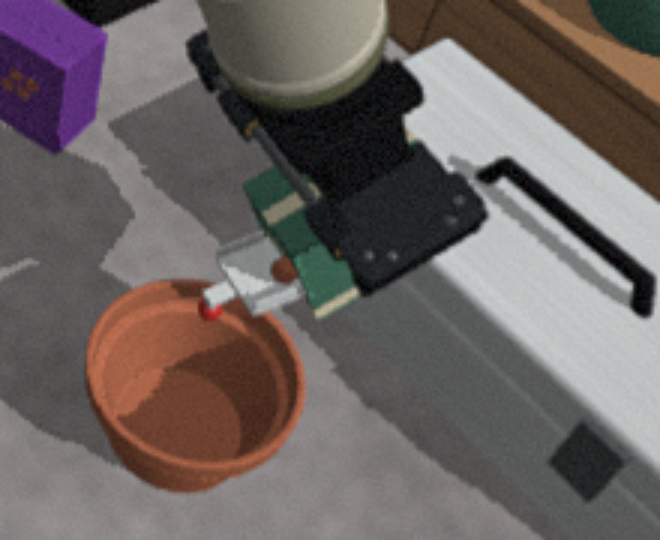

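The side crop shows the first stone at the mouth (285,270), with the spout over the pot. Continuing to about 52°.

Request:
{"name": "drive_tool", "arguments": {
  "plan": [
    {"rx": 0,"ry": -0.014,"rz": 0,"x": 0.0145,"y": -0.001,"z": 0.006,"fingers": 0.5},
    {"rx": 0,"ry": -0.028,"rz": 0,"x": 0.027,"y": -0.001,"z": 0.008,"fingers": 0.5},
    {"rx": 0,"ry": -0.041,"rz": 0,"x": 0.04,"y": -0.001,"z": 0.01,"fingers": 0.5},
    {"rx": 0,"ry": -0.055,"rz": 0,"x": 0.053,"y": -0.001,"z": 0.013,"fingers": 0.5},
    {"rx": 0,"ry": -0.069,"rz": 0,"x": 0.066,"y": -0.001,"z": 0.016,"fingers": 0.5},
    {"rx": 0,"ry": -0.076,"rz": 0,"x": 0.073,"y": -0.001,"z": 0.018,"fingers": 0.5},
    {"rx": 0,"ry": -0.076,"rz": 0,"x": 0.073,"y": -0.001,"z": 0.018,"fingers": 0.5},
    {"rx": 0,"ry": -0.076,"rz": 0,"x": 0.073,"y": -0.001,"z": 0.018,"fingers": 0.5}
  ]
}}

```text
time: 13.25
ee_pos: [0.5521, -0.2262, 0.2513]
eef_rot: [0.078, 0.893, -0.039, 0.441]
ft_force: [0.6, -0.6, -4.1]
width: 0.0572
```

```bash
python3 - <<'E'
from pour import *
snap('wrist','w11');snap('side','s11')
a=cv2.imread('pics/s11.png')[140:320,280:500];cv2.imwrite('pics/s11c.png',cv2.resize(a,None,fx=3,fy=3))
show([tgt(.015,.165,np.radians(a)) for a in [52,60]])
E
```

```text
[ 0.57942251 -0.61164484 -4.12441024] 0.057218383155422894
t 13.35 at [ 0.5516 -0.227   0.251 ] w 0.0578
x 0.0000 y 0.0014 z 0.0001 | rx 0.0001 ry 0.0017 rz 0.0003
x 0.0231 y 0.0014 z -0.0035 | rx 0.0001 ry -0.0205 rz 0.0002
```

View pics/w11.png

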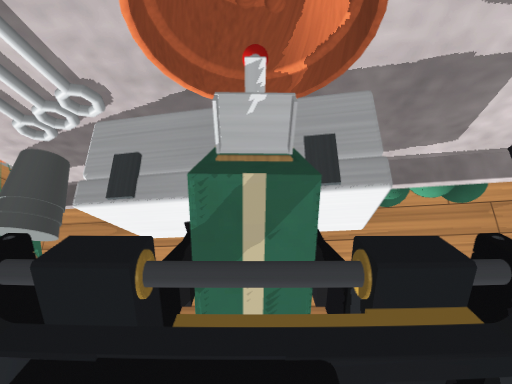

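View pics/s11c.png

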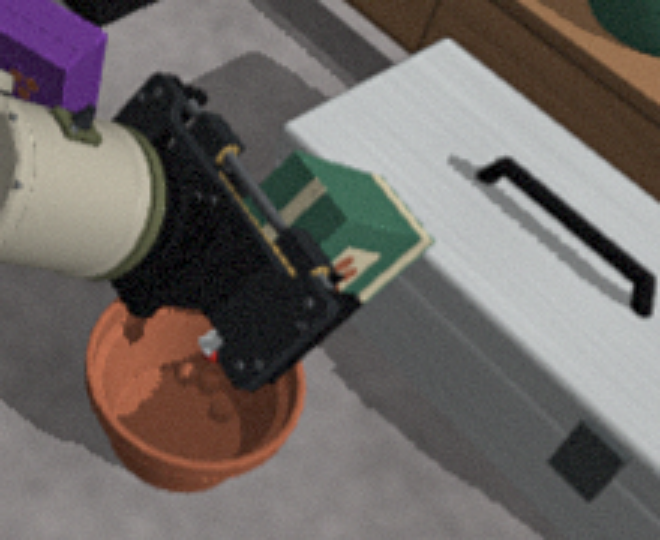

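At least two or three stones show in the pot around (185–220, 370–410) of the crop. I'll tilt slightly more and hold.

Request:
{"name": "drive_tool", "arguments": {
  "plan": [
    {"rx": 0,"ry": -0.01,"rz": 0,"x": 0.012,"y": 0.001,"z": -0.001,"fingers": 0.5},
    {"rx": 0,"ry": -0.02,"rz": 0,"x": 0.023,"y": 0.001,"z": -0.003,"fingers": 0.5},
    {"rx": 0,"ry": -0.02,"rz": 0,"x": 0.023,"y": 0.001,"z": -0.003,"fingers": 0.5},
    {"rx": 0,"ry": -0.02,"rz": 0,"x": 0.023,"y": 0.001,"z": -0.003,"fingers": 0.5},
    {"rx": 0,"ry": -0.02,"rz": 0,"x": 0.023,"y": 0.001,"z": -0.003,"fingers": 0.5}
  ]
}}

```text
time: 13.98
ee_pos: [0.5276, -0.2328, 0.2687]
eef_rot: [0.072, 0.878, -0.032, 0.473]
ft_force: [0.0, -0.5, -3.5]
width: 0.0578
```

```bash
python3 - <<'E'
from pour import *
snap('scene','c12');snap('side','s12')
a=cv2.imread('pics/s12.png')[220:320,290:400];a=cv2.resize(a,None,fx=3.6,fy=3.6,interpolation=cv2.INTER_CUBIC)
b=cv2.imread('pics/c12.png')[160:270,70:190];b=cv2.resize(b,(396,360),interpolation=cv2.INTER_CUBIC);cv2.imwrite('pics/b12.png',np.hstack([a,b]))
for l in ['stone0_center']:
  for c in ['scene','side']:
    for q in nets.find_in(l,c):print(c,np.round(q['centre'],3),round(q['confidence'],2))
show([tgt(.015,.165,np.radians(a)) for a in [52,45,35,25,15,5,0]])
E
```

```text
[ 5.75679482e-04 -4.83801045e-01 -3.50757271e+00] 0.05783856211381348
scene [0.568 0.223 0.109] 0.32
t 14.18 at [ 0.5274 -0.2327  0.2687] w 0.0577
x 0.0022 y 0.0105 z 0.0291 | rx 0.0040 ry 0.0127 rz 0.0003
x -0.0168 y 0.0104 z 0.0347 | rx 0.0040 ry 0.0321 rz 0.0005
x -0.0417 y 0.0101 z 0.0440 | rx 0.0039 ry 0.0599 rz 0.0009
x -0.0633 y 0.0099 z 0.0547 | rx 0.0039 ry 0.0877 rz 0.0012
x -0.0811 y 0.0095 z 0.0665 | rx 0.0038 ry 0.1155 rz 0.0016
x -0.0944 y 0.0092 z 0.0790 | rx 0.0037 ry 0.1432 rz 0.0019
x -0.0993 y 0.0091 z 0.0854 | rx 0.0036 ry 0.1571 rz 0.0021
```

View pics/b12.png

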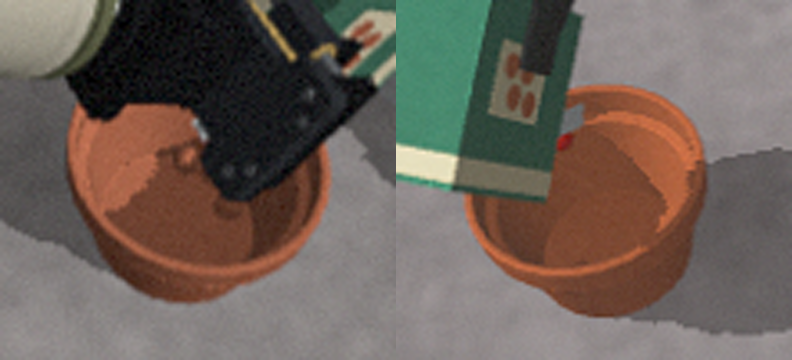

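Two stones are visible and the gripper may hide the third. The arm hit a reach limit and drifted about 10 mm, harmlessly. Tilting back over the pot for a clear count.

Request:
{"name": "drive_tool", "arguments": {
  "plan": [
    {"rx": 0,"ry": 0.013,"rz": 0,"x": 0.002,"y": 0.003,"z": 0.01,"fingers": 0.5},
    {"rx": 0.002,"ry": 0.032,"rz": 0,"x": -0.017,"y": 0.007,"z": 0.025,"fingers": 0.5},
    {"rx": 0.004,"ry": 0.06,"rz": 0.001,"x": -0.042,"y": 0.01,"z": 0.04,"fingers": 0.5},
    {"rx": 0.004,"ry": 0.088,"rz": 0.001,"x": -0.063,"y": 0.01,"z": 0.052,"fingers": 0.5},
    {"rx": 0.004,"ry": 0.115,"rz": 0.002,"x": -0.081,"y": 0.01,"z": 0.064,"fingers": 0.5},
    {"rx": 0.004,"ry": 0.143,"rz": 0.002,"x": -0.094,"y": 0.009,"z": 0.077,"fingers": 0.5},
    {"rx": 0.004,"ry": 0.157,"rz": 0.002,"x": -0.099,"y": 0.009,"z": 0.083,"fingers": 0.5},
    {"rx": 0.004,"ry": 0.157,"rz": 0.002,"x": -0.099,"y": 0.009,"z": 0.083,"fingers": 0.5}
  ]
}}

```text
time: 15.18
ee_pos: [0.6532, -0.2426, 0.3017]
eef_rot: [0.088, 0.996, -0.001, -0.002]
ft_force: [1.0, -1.2, -5.1]
width: 0.0577
```

```bash
python3 - <<'E'
from pour import *
snap('scene','c13');snap('side','s13');snap('wrist','w13')
a=cv2.imread('pics/s13.png')[220:320,290:400];a=cv2.resize(a,None,fx=3.6,fy=3.6,interpolation=cv2.INTER_CUBIC)
b=cv2.imread('pics/c13.png')[160:270,70:190];b=cv2.resize(b,(396,360),interpolation=cv2.INTER_CUBIC);cv2.imwrite('pics/b13.png',np.hstack([a,b]))
T=toolR(PSI);e=np.r_[C0,.1400]
show([(e+[0,0,.18],T),(e,T)])
E
```

```text
[ 0.97160246 -1.19246733 -5.11208106] 0.057696568733758564
t 15.32 at [ 0.6505 -0.2444  0.3061] w 0.0578
x 0.1412 y 0.2011 z -0.0150 | rx -0.0003 ry 0.0008 rz -0.0003
x 0.1421 y 0.2015 z 0.1650 | rx -0.0003 ry 0.0008 rz -0.0003
```

View pics/b13.png

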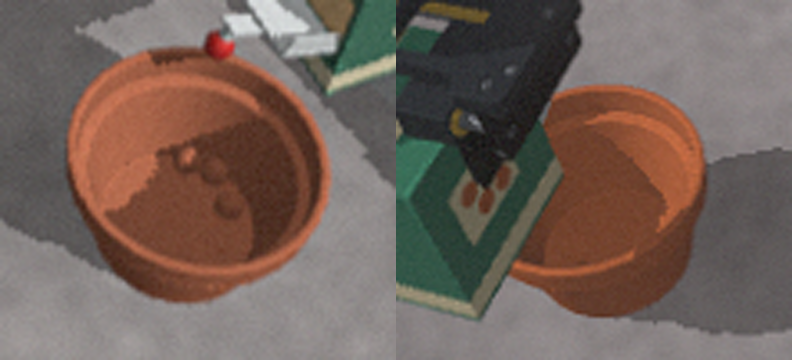

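View pics/w13.png

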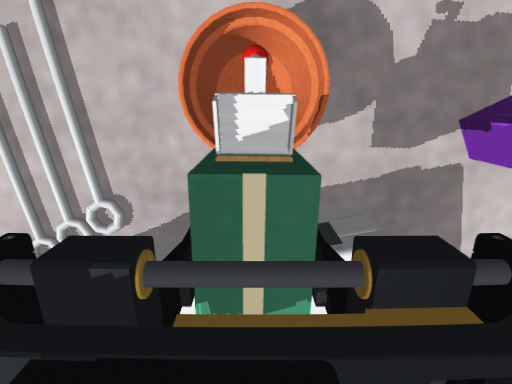

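All three stones lie in the pot, at (187,157), (213,170) and (228,203) in the crop. Carrying the carton back to its spot.

Request:
{"name": "drive_tool", "arguments": {
  "plan": [
    {"rx": 0,"ry": 0,"rz": 0,"x": 0,"y": 0,"z": -0.015,"fingers": 0.5},
    {"rx": 0,"ry": 0,"rz": 0,"x": 0.03,"y": 0.04,"z": -0.015,"fingers": 0.5},
    {"rx": 0,"ry": 0,"rz": 0,"x": 0.06,"y": 0.085,"z": -0.015,"fingers": 0.5},
    {"rx": 0,"ry": 0,"rz": 0,"x": 0.095,"y": 0.135,"z": -0.015,"fingers": 0.5},
    {"rx": 0,"ry": 0,"rz": 0,"x": 0.125,"y": 0.18,"z": -0.015,"fingers": 0.5},
    {"rx": 0,"ry": 0,"rz": 0,"x": 0.141,"y": 0.201,"z": -0.015,"fingers": 0.5},
    {"rx": 0,"ry": 0,"rz": 0,"x": 0.141,"y": 0.201,"z": 0.02,"fingers": 0.5},
    {"rx": 0,"ry": 0,"rz": 0,"x": 0.141,"y": 0.201,"z": 0.06,"fingers": 0.5},
    {"rx": 0,"ry": 0,"rz": 0,"x": 0.141,"y": 0.201,"z": 0.1,"fingers": 0.5},
    {"rx": 0,"ry": 0,"rz": 0,"x": 0.141,"y": 0.201,"z": 0.13,"fingers": 0.5},
    {"rx": 0,"ry": 0,"rz": 0,"x": 0.141,"y": 0.201,"z": 0.145,"fingers": 0.5},
    {"rx": 0,"ry": 0,"rz": 0,"x": 0.141,"y": 0.201,"z": 0.145,"fingers": 0.5}
  ]
}}

```text
time: 16.82
ee_pos: [0.5479, -0.0214, 0.1612]
eef_rot: [0.09, 0.996, -0.001, 0.001]
ft_force: [0.2, -1.4, -3.4]
width: 0.0577
```

```bash
python3 - <<'E'
from pour import *
snap('scene','c14');snap('side','s14')
a=cv2.imread('pics/s14.png')[150:270,180:340];cv2.imwrite('pics/s14c.png',cv2.resize(a,None,fx=4,fy=4))
T=toolR(PSI);e=np.r_[C0,.1400]
show([(e,T)])
E
```

```text
[ 0.20873746 -1.37388797 -3.39693141] 0.057724699351476
t 16.93 at [ 0.5488 -0.0214  0.1622] w 0.0576
x 0.0014 y -0.0001 z 0.0222 | rx -0.0001 ry 0.0007 rz -0.0002
```

View pics/s14c.png

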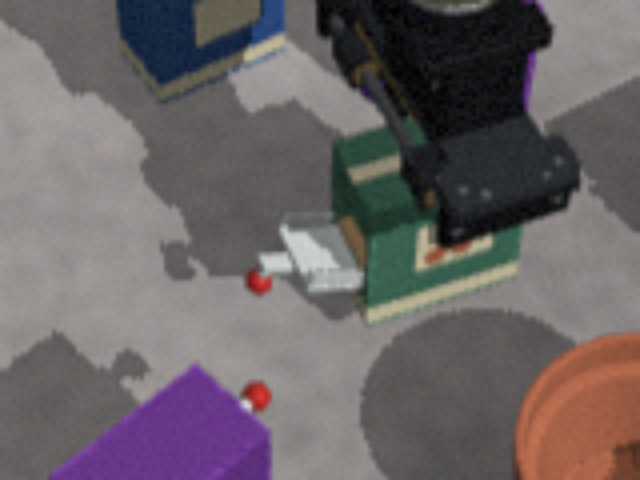

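The carton is upright about 22 mm above its place and clear of its neighbours. Lowering it gently.

Request:
{"name": "drive_tool", "arguments": {
  "plan": [
    {"rx": 0,"ry": 0,"rz": 0,"x": 0.001,"y": 0,"z": 0.01,"fingers": 0.5},
    {"rx": 0,"ry": 0,"rz": 0,"x": 0.001,"y": 0,"z": 0.017,"fingers": 0.5},
    {"rx": 0,"ry": 0,"rz": 0,"x": 0.001,"y": 0,"z": 0.02,"fingers": 0.5},
    {"rx": 0,"ry": 0,"rz": 0,"x": 0.001,"y": 0,"z": 0.022,"fingers": 0.5},
    {"rx": 0,"ry": 0,"rz": 0,"x": 0.001,"y": 0,"z": 0.022,"fingers": 0.5},
    {"rx": 0,"ry": 0,"rz": 0,"x": 0.001,"y": 0,"z": 0.022,"fingers": 0.5}
  ]
}}

```text
time: 17.68
ee_pos: [0.547, -0.0212, 0.1395]
eef_rot: [0.09, 0.996, -0.001, 0.0]
ft_force: [-5.2, -0.1, 9.3]
width: 0.058
```

Request:
{"name": "drive_tool", "arguments": {
  "plan": [
    {"rx": 0,"ry": 0,"rz": 0,"x": 0,"y": 0,"z": 0,"fingers": 0.75},
    {"rx": 0,"ry": 0,"rz": 0,"x": 0,"y": 0,"z": 0,"fingers": 1},
    {"rx": 0,"ry": 0,"rz": 0,"x": 0,"y": 0,"z": 0,"fingers": 1},
    {"rx": 0,"ry": 0,"rz": 0,"x": 0,"y": 0,"z": 0,"fingers": 1},
    {"rx": 0,"ry": 0,"rz": 0,"x": 0,"y": 0,"z": 0,"fingers": 1},
    {"rx": 0,"ry": 0,"rz": 0,"x": 0,"y": 0,"z": -0.03,"fingers": 1},
    {"rx": 0,"ry": 0,"rz": 0,"x": 0,"y": 0,"z": -0.08,"fingers": 1},
    {"rx": 0,"ry": 0,"rz": 0,"x": 0,"y": 0,"z": -0.13,"fingers": 1},
    {"rx": 0,"ry": 0,"rz": 0,"x": 0,"y": 0,"z": -0.18,"fingers": 1},
    {"rx": 0,"ry": 0,"rz": 0,"x": 0,"y": 0,"z": -0.2,"fingers": 1},
    {"rx": 0,"ry": 0,"rz": 0,"x": 0,"y": 0,"z": -0.2,"fingers": 1},
    {"rx": 0,"ry": 0,"rz": 0,"x": 0,"y": 0,"z": -0.2,"fingers": 1}
  ]
}}

```text
time: 19.18
ee_pos: [0.5465, -0.0208, 0.3371]
eef_rot: [0.09, 0.996, -0.001, -0.0]
ft_force: [0.6, 0.4, 0.4]
width: 0.087
```

```bash
python3 - <<'E'
from pour import *
measure()
for c in ['scene','side']:
    d=snap(c,'f_'+c);P=cloud(d);m=masks(d);ok=d['depth']>0
    inb=(P[...,0]>.3)&(P[...,0]<.85)&(abs(P[...,1])<.4)&ok
    q=P[m['terra']&inb];t=q[(q[:,2]>.084)&(q[:,2]<.096)&(q[:,1]<-.1)]
    f=least_squares(lambda a:np.hypot(t[:,0]-a[0],t[:,1]-a[1])-a[2],[.55,-.22,.075],loss='soft_l1',f_scale=.002)
    print('pot',f.x)
    t=P[cv2.morphologyEx((m['blue']&inb).astype(np.uint8),cv2.MORPH_CLOSE,np.ones((7,7))).astype(bool)];t=t[(t[:,2]>.1)&(t[:,2]<.125)]
    print('blue',cv2.minAreaRect((t[:,:2]*1000).astype(np.float32)))
show([])
E
```

```text
[0.62975822 0.4136584  0.37220566] 0.08704277586858382
scene green 1246 ((546.8673706054688, -21.667800903320312), (58.877647399902344, 102.67543029785156), 79.07479095458984) 0.11049027267316597
side green 911 ((545.6549682617188, -21.14502716064453), (60.028282165527344, 98.93743133544922), 78.71861267089844) 0.11139816885585774
scene red [202 157   6   5  27] [ 0.396  -0.0862  0.0973]
scene red [313 253   6   7  33] [0.636  0.1593 0.098 ]
side red [271 139   4   4  12] [0.6301 0.1597 0.0984]
side red [242 224   5   5  17] [ 0.4384 -0.0068  0.046 ]
side red [241 246   6   6  25] [ 0.3902 -0.088   0.0987]
wrist red [161  41  15  15 179] [ 0.3922 -0.0842  0.0988]
wrist red [249  80  11   6  46] [ 4.385e-01 -3.000e-04  4.640e-02]
wrist red [402 212  13  11 107] [0.6293 0.159  0.0977]
pot [ 0.55522321 -0.22573235  0.07338255]
blue ((539.8602294921875, 229.2664794921875), (59.35271072387695, 100.65673828125), 89.99331665039062)
pot [ 0.55250628 -0.22674849  0.07298252]
blue ((537.0925903320312, 228.87815856933594), (59.108055114746094, 100.64395904541016), 89.05766296386719)
t 19.52 at [ 0.5468 -0.0208  0.338 ] w 0.0871
```

View pics/f_side.png

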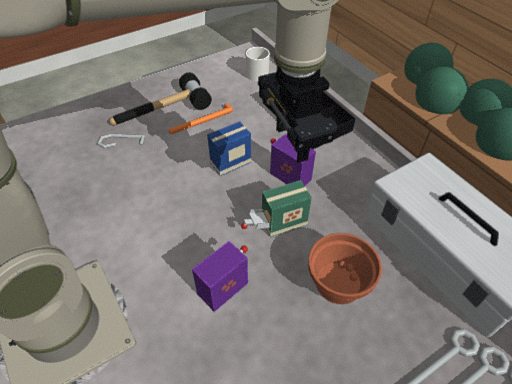

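The final picture shows the green carton upright at (287,208) and the gripper clear of it. The stones are in the pot at (345,270), and the pot and blue carton are where they started. Handing in.

```bash
python3 -c "
from bench import workorder
print(workorder.close_job())"
```

```text
the job is handed in; nothing more can be done
None
```

The job is done and handed in at about 19.5 s of the 64 s; the hand-in reports no verdict. I pulled the spout out about 0.8 rad by its bead, then pressed the bead down with closed fingertips to the stop. Then I lifted the green carton, tilted it to about 55° over the pot, and stood it back on the table.

**Last checks**
- **Stones:** all three were visible in the pot once the carton was tilted back. The trained network didn't find them (one low-confidence hit, off at the blue carton), so the count is from the picture.
- **Green carton:** released and upright, top at about 0.111 m, gripper about 0.2 m above its release height.
- **Pot and blue carton:** the pot's fitted position agrees with the start to under 1 mm. The blue carton is within about 2 mm.

**What went off plan**
- Pressing the spout down slid the carton about 10 mm along the table; I measured its new position before gripping it.
- The first move call was refused by validation, and the arm didn't move.
- Near full tilt the arm reached a limit and drifted about 10 mm to the side and 30 mm high. Nothing was touched.

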